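# Stow a spare heatsink in the empty covered cell

## Task

The blue crate has three covered cells: two yellow covers stand proud on the heatsinks stored beneath them, and the third has sunk down level with the rim because its cell is empty. Lift the sunk cover off by its knob and set it down, knob up, in the middle of the green pad, then stand the silver heatsink with the red square on top upright on the floor of the emptied cell and let go. Leave the other two covers where they are.

Things in the scene. Friction and masses are not known exactly. Their poses are not given: they have to be found in the camera images.
- spare_mid (a point): The spare heatsink: a silver finned aluminium block with a 26 mm red square on its flat top, 60 mm along its x, 44 mm along its y, 56 mm tall, 0.18 to 0.35 kg, loose, standing upright on the bench. This point is its centre, 28 mm above its underside. Another heatsink of the same size on the bench is all black and is not wanted.
- cover_a_knob (a point): Loose yellow cap over a crate cell: 84 mm square, 33 mm high, open underneath (3 mm walls), 0.08 to 0.17 kg; square upright black knob on its middle, 22 mm wide, 34 mm tall, sides along x and y like the cap's. This point: the knob's centre, 50 mm above the cap's lower edge; z up. The cap starts square to the crate; this point is about 58 mm above the bench if sunk, 84 mm if on a stored heatsink.
- cover_b_knob (a point): Loose yellow cap over a crate cell: 84 mm square, 33 mm high, open underneath (3 mm walls), 0.08 to 0.17 kg; square upright black knob on its middle, 22 mm wide, 34 mm tall, sides along x and y like the cap's. This point: the knob's centre, 50 mm above the cap's lower edge; z up. The cap starts square to the crate; this point is about 58 mm above the bench if sunk, 84 mm if on a stored heatsink.
- cover_c_knob (a point): Loose yellow cap over a crate cell: 84 mm square, 33 mm high, open underneath (3 mm walls), 0.08 to 0.17 kg; square upright black knob on its middle, 22 mm wide, 34 mm tall, sides along x and y like the cap's. This point: the knob's centre, 50 mm above the cap's lower edge; z up. The cap starts square to the crate; this point is about 58 mm above the bench if sunk, 84 mm if on a stored heatsink.
- crate: Blue crate, fixed, 116 mm along its x, 328 mm along its y, rim 38 mm above the bench. Three cells in a row along y, 96 mm square inside, centres at y = -106, 0 and 106 mm; walls 10 mm thick. Cell floors 8 mm above the bench. Each cover starts centred on its cell. Origin: centre of the underside, on the bench.
- pad: Flat green pad, fixed, 140 mm square and 2 mm thick, where the removed cover goes. Origin: centre of its underside, on the bench.
Not all that is in view belongs to the job. What is meant by the pad is not purple, and is the larger of those in its own colour.

How it is judged:
On the way, in this order (a step that is already met when the one before it is completed fails the run):
1. the sunk cover is off its cell and stands on the green pad, knob up, released (horizontal distance between cover_c_knob and pad below 0.055 m and height (world z) of cover_c_knob below 0.058 m and angle between cover_c_knob's own z axis and vertical below 0.12 rad and contact force between the fingers and cover_c below 0.3 N), for 0.2 s.
2. the spare heatsink stands upright in the emptied cell (x of spare_mid in the frame of crate between -0.032 and 0.032 m and z of spare_mid in the frame of crate between 0.025 and 0.042 m and angle between spare_mid's own z axis and vertical below 0.17 rad and (y of spare_mid in the frame of crate between -0.138 and -0.074 m or y of spare_mid in the frame of crate between -0.032 and 0.032 m or y of spare_mid in the frame of crate between 0.074 and 0.138 m)), for 0.2 s.
At the end, for the whole second after the job is handed in: The cover that was sunk stands knob up on the green pad, its centre within 55 mm of the pad's centre; the silver heatsink with the red square stands upright (within 10 degrees) on the floor of the cell that was empty; the other two covers are within 25 mm of where they were (all of step 2 and horizontal distance between cover_c_knob and pad below 0.055 m and height (world z) of cover_c_knob below 0.058 m and angle between cover_c_knob's own z axis and vertical below 0.12 rad and contact force between the fingers and anything else below 0.3 N and distance of each of cover_a_knob, cover_b_knob from where it was at the start of the episode below 0.025 m); the robot touches nothing.
It fails at once if a cover of a full cell is moved by more than 25 mm (distance of any of cover_a_knob, cover_b_knob from where it was at the start of the episode above 0.025 m).
It also fails if it takes over 61 s, if anything falls off the work surface, if the arm or the gripper's body presses on something with over 40 N, if the wrist force passes 120 N, or if a joint passes its speed limit or range.

## Robot

A 6-joint arm with a two-finger parallel gripper is mounted at the origin on the work surface. World frame = base frame: x ahead of the robot, y to its left, z up, the work surface at z = 0. Lengths are in m, angles in rad, forces in N, time in s.
With the tool pointing down it reaches from about 0.4 to 0.825 m from the base axis. Payload 7 kg.
Tool frame: the origin (TCP) lies at the centre of the arm's flange, where the gripper is bolted on; the fingertips stand 178 mm ahead of it and the grasp point (between the pads) lies 159 mm ahead of it; z points along the fingers, y is the direction in which the jaws open and shut (so a half turn about z gives the same grasp; the last joint's range is limited). The gripper opens to 88 mm and grips with 3 to 60 N. Pads are 19 mm wide; open, the fingers measure 130 mm over their backs; the gripper's body (78 mm by 193 mm) begins 47 mm behind the grasp point.
Start: joints at [-0.843, 0.359, 0.012, 0, -1.224, -0.288], TCP at [0.287, -0.611, 0.405] pointing down, gripper open.
Joint ranges: [-3.07, 3.07], [-1.43, 2.12], [-1.02, 1.25], [-3.03, 1.67], [-3.05, -0], [-3.03, 3.03]. Speed limits (rad/s): [2.39, 2.39, 3.01, 3.14, 3.14, 3.14].

## Interface

Orientations are given as [roll, pitch, yaw] about the fixed x, y, z axes, in that order (R = Rz(yaw) Ry(pitch) Rx(roll)).
In Python, from station import * gives the robot as it stands.
- The arm moves only by the tool send_rows, never from a script. Its argument "motion" is a list of rows, each an object with "offset": the shift along the tool's x, y, z in cm, a list of three; "turn": the turn about the tool's z in degrees. In form: [{"offset": [x, y, z], "turn": turn}, ...]. A call has 1 to 8 rows; each row is the pose to reach, as a shift and turn from the pose commanded when the call began, along the tool's axes at that moment; what a row does not reach only later rows make up. A row lasts 1/10 s, in which the tool goes at most 50 mm and 8.59 degrees, less where a joint would pass 70% of its speed; a pose out of reach is approached as far as the arm can. A call with a gripper value outside its range is refused whole. "hand" is the opening, from -1 (shut) to 1 (fully open), set as the call begins (left out, the last holds). The fingers move at their own pace and stop on an object; "squeeze" is the grip in N (left out, the last holds). Time passes only in rows, so rows that repeat a pose let the fingers close. It gives the time, the measured TCP pose, the force and the opening at its end, in the units of the state.
- get_state(): the state, without advancing time (a new reading comes with each control period).
- grab_frame(name): name is "side" or "top"; returns a dict with "frame" (420x560x3 uint8, blue, green, red), "range_z" (420x560 float32, m along the optical axis (not along the pixel's ray), 0 where there is no reading), "vertical_fov" (degrees; the focal length in pixels is half the picture's height over the tangent of half this angle, whatever the lens; pixels are square), "cx", "cy" (the principal point, pixels), "k1" (the pictures are not rectified: a ray, as slopes to the right and down, at radius r is drawn at 1 + k1 r^2 times it, then the intrinsics apply), "cam_to_world" (4x4, takes a point from camera to world coordinates). Camera axes: x right, y up, looking along -z (the intrinsics and any distortion apply to the point x, -y, -z); pixel columns grow to the right and rows downward; lengths in m; the calibration is good to about 2 mm. A picture is of the moment at which its call begins.
- job_done(): hands the job in, once; it reports no verdict.
The state is a dict: "t": time; "q": joint angles; "qd": joint speeds; "joint_efforts": joint torques, N m; "eef_pos": TCP position; "ee_rot": TCP orientation; "force": force on the tool from outside, world axes, zero at the start; "moment": the same for the moment, N m; "width": finger opening in m.
Only numpy, scipy, OpenCV 4.12 (cv2) and the standard library are available. Lean on these libraries where they do the work, as an engineer would, in place of code of your own. Each camera call takes 0.05 s, during which the arm holds its last target. There are 200 camera calls.

## Working session

There is one attempt and no reset: what is moved stays moved. The work goes in short steps, Python scripts to look and compute and a tool call to move; the robot and the scene stay as the last step left them, time stands still between calls to the robot, and variables do not carry over. Pictures are saved under pics/ and viewed, about 8 in all and at most 12, crops included, and the job is handed in when it is done.

Besides the shell and the picture viewer there is one more tool, called after "Emit:" as a command line: name --argument value ..., lists and objects as JSON in quotes. send_rows: Moves the arm, as the interface text tells. Its arguments: {"type":"object","properties":{"motion":{"type":"array"},"hand":{"type":"number"},"squeeze":{"type":"number"}},"required":["motion"]}

```bash
mkdir -p pics
cat > h.py <<'E'
from station import *
import numpy as np, cv2
def grab(n):
    return grab_frame(n)
def cloud(g):
    h,w=g["range_z"].shape; f=h/2/np.tan(np.radians(g["vertical_fov"])/2)
    K=np.array([[f,0,g["cx"]],[0,f,g["cy"]],[0,0,1.]])
    u,v=np.meshgrid(np.arange(w,dtype=float),np.arange(h,dtype=float))
    p=cv2.undistortPoints(np.stack([u,v],-1).reshape(-1,1,2),K,np.array([g["k1"],0,0,0,0.])).reshape(h,w,2)
    z=g["range_z"]; P=np.stack([p[...,0]*z,-p[...,1]*z,-z,np.ones_like(z)],-1)
    return (P@np.array(g["cam_to_world"]).T)[...,:3]
E
python3 - <<'E'
from h import *
for n in("top","side"):
    g=grab(n); cv2.imwrite(f"pics/{n}0.png",g["frame"]); np.savez(f"{n}0.npz",**g)
    print(n,g["vertical_fov"],g["k1"],np.round(g["cam_to_world"],3).tolist())
s=get_state();print(s)
E
```

```text
top 57.584520764017824 -0.08590458052468476 [[0.026, 0.996, -0.086, 0.447], [-1.0, 0.027, 0.005, -0.011], [0.007, 0.086, 0.996, 0.9], [0.0, 0.0, 0.0, 1.0]]
side 52.8342530454798 -0.03804926419649176 [[-0.722, 0.488, -0.491, -0.073], [-0.692, -0.501, 0.52, 0.625], [0.008, 0.715, 0.699, 0.939], [0.0, 0.0, 0.0, 1.0]]
{'t': 0.1, 'q': array([-8.42950705e-01,  3.59300278e-01,  1.11795808e-02, -2.94946130e-04,
       -1.22408030e+00, -2.88115674e-01]), 'qd': array([-1.13436168e-03, -1.01198520e-04,  2.31088496e-03, -2.10513885e-05,
       -9.55811458e-04,  7.54704834e-04]), 'joint_efforts': array([-3.85595748e-03, -5.84161484e+01,  2.93750399e+01,  7.01546386e+00,
        1.02156086e-02, -6.72681563e-05]), 'eef_pos': array([ 0.28728346, -0.61063554,  0.40384099]), 'ee_rot': array([ 3.14016709e+00, -1.33308844e-04, -2.70196303e+00]), 'force': array([-0.62521036,  0.01321048, -0.58705578]), 'moment': array([ 0.01363246, -0.02628859,  0.00557282]), 'width': 0.08775932942421122}
```

View pics/top0.png

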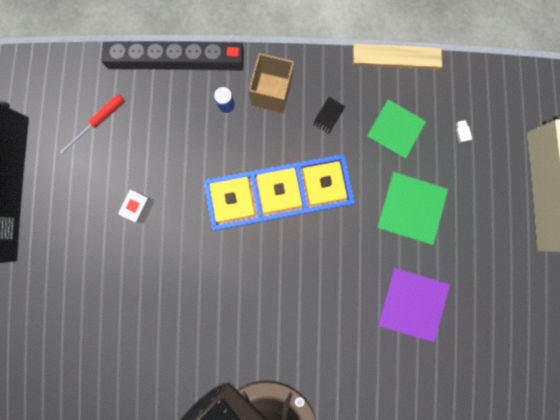

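View pics/side0.png

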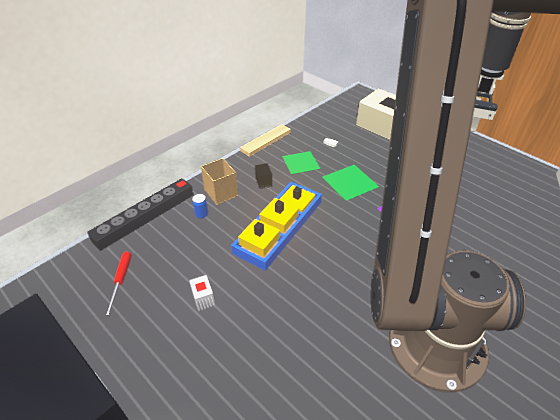

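The top view shows the crate's covers at (232,199), (279,189) and (326,183), and greens at (413,208), which is larger, and (397,128). It also shows a red-topped block at (133,206) and a black block at (329,114). I'll measure heights and poses and enlarge the candidates.

```bash
cat > m.py <<'E'
from h import *
def rect(m,P,zr,name,n=20):
    X=P[...,:]; mm=(m&(X[...,2]>zr[0])&(X[...,2]<zr[1])).astype(np.uint8)
    k,l,st,_=cv2.connectedComponentsWithStats(mm)
    for i in range(1,k):
        if st[i,4]<n: continue
        q=X[l==i]; r=cv2.minAreaRect((q[:,:2]*1000).astype(np.float32))
        v,u=np.nonzero(l==i)
        print(name,"px",(int(u.mean()),int(v.mean())),st[i,4],"c",np.round(r[0],1),"size",np.round(r[1],1),"ang",round(r[2],1),"z",np.round(np.median(q[:,2])*1000,1), "mean",np.round(q.mean(0)*1000,1))
def run(g,names=("yellow","knob","red","white","green","blue")):
    P=cloud(g); hsv=cv2.cvtColor(g["frame"],cv2.COLOR_BGR2HSV); H,S,V=[hsv[...,i].astype(int) for i in range(3)]
    ok=(g["range_z"]>0)&(P[...,0]>.2)&(P[...,0]<.8)&(abs(P[...,1])<.6)
    D=dict(yellow=(abs(H-27)<6)&(S>150)&(V>80),knob=(V<75),red=((H<8)|(H>172))&(S>140),white=(S<60)&(V>120),green=(abs(H-65)<18)&(S>120),blue=(abs(H-112)<12)&(S>120))
    zr=dict(yellow=(.03,.075),knob=(.045,.12),red=(.03,.08),white=(.045,.07),green=(-.01,.015),blue=(.03,.045))
    for n in names: rect(D[n]&ok,P,zr[n],n)
E
python3 - <<'E'
from m import *
for n in("top","side"):
    print(n); g=dict(np.load(f"{n}0.npz")); run({k:(v if v.ndim else float(v)) for k,v in g.items()})
a=cv2.imread("pics/top0.png");b=cv2.imread("pics/side0.png")
R=lambda i:cv2.resize(i,(400,300),interpolation=cv2.INTER_CUBIC)
cv2.imwrite("pics/c1.png",np.vstack([np.hstack([R(a[143:243,200:360]),R(b[170:275,225:365])]),np.hstack([R(a[170:245,90:190]),R(b[260:320,160:240])])]))
E
```

```text
top
yellow px (323, 183) 1199 c [ 573.  -116.8] size [82.2 83.3] ang 12.3 z 41.9 mean [ 571.6 -115.9   42.1]
yellow px (279, 190) 1063 c [549.5 -13.9] size [80.2 78.4] ang 12.1 z 67.9 mean [548.7 -16.7  67.5]
yellow px (242, 203) 222 c [526.   87.4] size [78.2 80.5] ang 12.4 z 67.8 mean [518.5  64.4  65.5]
yellow px (230, 198) 88 c [528.1  92.3] size [36.5 38. ] ang 9.0 z 67.9 mean [527.5  89.9  68. ]
knob px (329, 112) 514 c [ 733.9 -126.4] size [43.7 61.4] ang 60.2 z 56.8 mean [ 732.6 -125.9   56.7]
red px (132, 205) 74 c [508.4 311.9] size [19.8 19.2] ang 65.1 z 57.6 mean [508.  311.8  57.4]
white px (226, 99) 29 c [755.6 108.1] size [11. 35.] ang 47.9 z 65.0 mean [753.1 109.2  65.2]
white px (133, 205) 417 c [509.1 311.9] size [46.1 60.6] ang 66.6 z 56.9 mean [507.1 310.   56.4]
green px (396, 128) 1846 c [ 717.5 -297. ] size [107.7 109.6] ang 60.8 z 3.4 mean [ 717.  -296.6    3.4]
green px (412, 207) 3299 c [ 524.9 -336.5] size [140.6 140.2] ang 74.1 z 2.9 mean [ 524.2 -335.7    2.9]
blue px (226, 106) 33 c [747.3 113.1] size [ 8.2 31.7] ang 15.8 z 36.9 mean [746.9 112.   37.2]

[... 200 characters left out ...]
 56.9]
red px (200, 286) 67 c [511.8 311.2] size [22.7 24.9] ang 52.8 z 56.1 mean [511.8 311.4  56. ]
white px (199, 196) 32 c [767.1 111.1] size [35.7 24.4] ang 31.5 z 69.1 mean [768.1 112.4  68.9]
white px (201, 288) 307 c [509.6 311.9] size [44.5 64. ] ang 65.8 z 55.9 mean [505.7 314.1  55.3]
green px (300, 162) 543 c [ 717.9 -296.8] size [108.4 111. ] ang 62.4 z 2.2 mean [ 718.1 -296.3    2.2]
green px (349, 182) 1089 c [ 526.7 -336.6] size [148.  144.5] ang 73.7 z 1.5 mean [ 524.4 -333.7    1.4]
blue px (279, 226) 613 c [552.2 -13.7] size [118.5 331.2] ang 12.4 z 37.2 mean [527.7   1.7  36.9]
blue px (200, 209) 47 c [752.5 127.1] size [36.3 17.8] ang 49.5 z 37.0 mean [751.3 126.4  37.3]
```

View pics/c1.png

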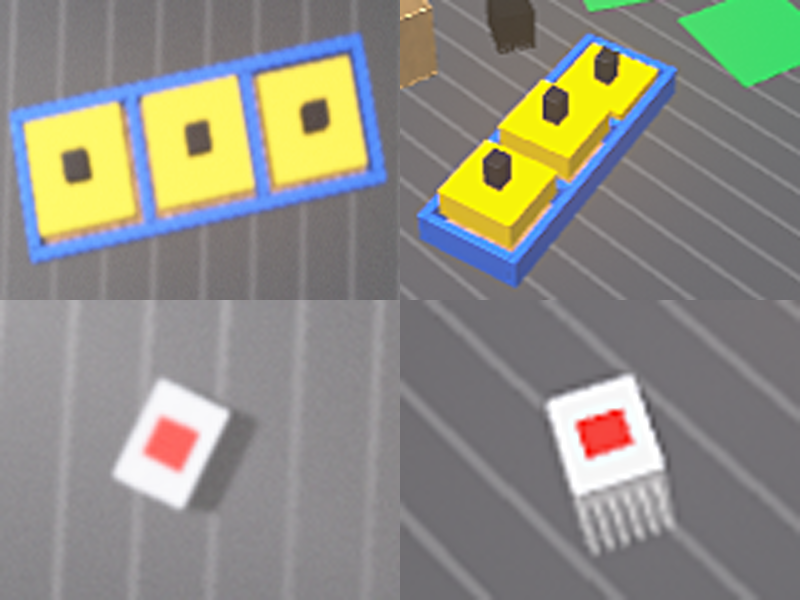

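The crop confirms the choices. The cover at top px (326,183) is flush with the rim (top z 42 mm, against 68 mm for the other two), so it is the sunk one. The block at (133,206) is silver with a red square. The larger green at (413,208), 140 mm, is the pad.

```bash
cat > go.py <<'E'
from station import *
import sys, numpy as np
from scipy.spatial.transform import Rotation as Ro
x,y,z,yaw=map(float,sys.argv[1:5])   # grasp point mm, yaw deg
s=get_state(); R=Ro.from_euler("xyz",s["ee_rot"]).as_matrix()
d=R.T@(np.array([x,y,z+159])/1000-s["eef_pos"])
print("t",s["t"],"pos",np.round(s["eef_pos"]*1000-[0,0,159],1),"rot",np.round(np.degrees(s["ee_rot"]),2),"off cm",np.round(d*100,2),"turn",round((np.degrees(s["ee_rot"][2])-yaw+180)%360-180,2),"F",np.round(s["force"],1),"w",round(s["width"],4))
E
python3 go.py 573.5 -117.2 150 -77.6
```

```text
t 0.1 pos [ 287.3 -610.6  244.8] rot [ 1.7992e+02 -1.0000e-02 -1.5481e+02] off cm [-46.9   32.46   9.52] turn -77.21 F [-0.6  0.  -0.6] w 0.0878
```

Emit:
send_rows --motion '[{"offset": [-46.9,32.5,9.5],"turn": -77.2},{"offset": [-46.9,32.5,9.5],"turn": -77.2},{"offset": [-46.9,32.5,9.5],"turn": -77.2},{"offset": [-46.9,32.5,9.5],"turn": -77.2},{"offset": [-46.9,32.5,9.5],"turn": -77.2},{"offset": [-46.9,32.5,9.5],"turn": -77.2},{"offset": [-46.9,32.5,9.5],"turn": -77.2},{"offset": [-46.9,32.5,9.5],"turn": -77.2}]' --hand 1

```text
t: 0.9
eef_pos: [0.4856, -0.2674, 0.3386]
ee_rot: [3.142, 0.0, -1.496]
force: [2.4, -0.3, -0.2]
width: 0.0876
```

```bash
python3 go.py 573.5 -117.2 150 -77.6
```

```text
t 0.9 pos [ 485.6 -267.4  179.6] rot [180.     0.   -85.69] off cm [-14.32  -9.89   2.96] turn -8.09 F [ 2.4 -0.3 -0.2] w 0.0876
```

Emit:
send_rows --motion '[{"offset": [-14.3,-9.9,2.9],"turn": -8.1},{"offset": [-14.3,-9.9,2.9],"turn": -8.1},{"offset": [-14.3,-9.9,2.9],"turn": -8.1},{"offset": [-14.3,-9.9,2.9],"turn": -8.1},{"offset": [-14.3,-9.9,2.9],"turn": -8.1},{"offset": [-14.3,-9.9,2.9],"turn": -8.1}]'

```text
t: 1.5
eef_pos: [0.5741, -0.1192, 0.3093]
ee_rot: [3.14, 0.0, -1.359]
force: [-0.9, 0.4, 1.4]
width: 0.0879
```

```bash
python3 go.py 573.5 -117.2 66 -77.6
python3 - <<'E'
from h import *
g=grab("side"); cv2.imwrite("pics/s1.png",cv2.resize(g["frame"][100:310,180:460],None,fx=2.8,fy=2.8,interpolation=2))
E
```

```text
t 1.5 pos [ 574.1 -119.2  150.3] rot [ 1.7992e+02  1.0000e-02 -7.7870e+01] off cm [-0.2   0.    8.43] turn -0.27 F [-0.9  0.4  1.4] w 0.0879
```

View pics/s1.png

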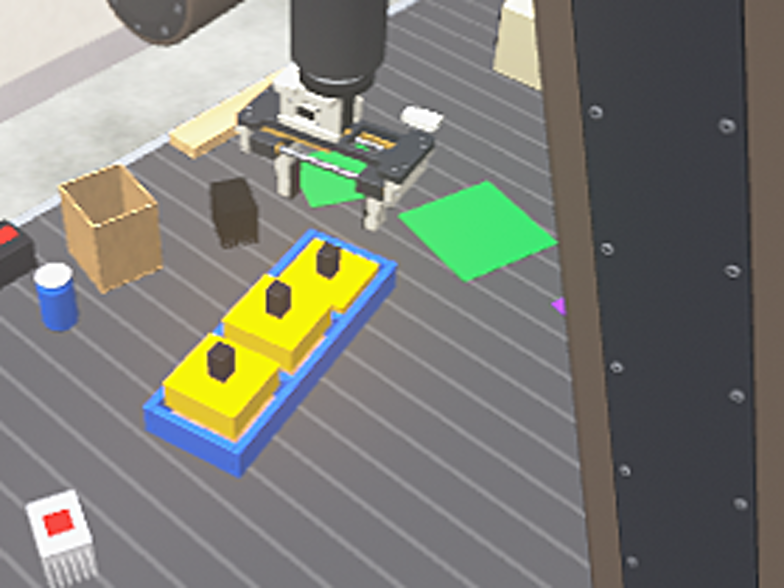

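The gripper is above the sunk cover, knob at crop px (328,258), with the jaws across the crate. I'll descend and grip.

Emit:
send_rows --motion '[{"offset": [-0.2,0,4],"turn": 0},{"offset": [-0.2,0,6.5],"turn": 0},{"offset": [-0.2,0,8.0],"turn": 0},{"offset": [-0.2,0,8.4],"turn": 0},{"offset": [-0.2,0,8.4],"turn": 0}]'

```text
t: 2.05
eef_pos: [0.5733, -0.1188, 0.2259]
ee_rot: [3.141, -0.0, -1.362]
force: [-0.6, 0.1, 0.3]
width: 0.0877
```

Emit:
send_rows --motion '[{"offset": [0,0,0],"turn": 0},{"offset": [0,0,0],"turn": 0},{"offset": [0,0,0],"turn": 0},{"offset": [0,0,0],"turn": 0},{"offset": [0,0,0],"turn": 0},{"offset": [0,0,0],"turn": 0},{"offset": [0,0,0],"turn": 0},{"offset": [0,0,0],"turn": 0}]' --hand -1 --squeeze 30

```text
t: 2.85
eef_pos: [0.5736, -0.1179, 0.2259]
ee_rot: [3.141, 0.0, -1.36]
force: [-0.3, 0.5, 0.7]
width: 0.029
```

```bash
python3 go.py 573.5 -117.2 150 -77.6
```

```text
t 2.85 pos [ 573.6 -117.9   66.9] rot [179.99   0.   -77.94] off cm [-0.07 -0.   -8.31] turn -0.34 F [-0.3  0.5  0.7] w 0.029
```

Still closing (29 mm against 22), so I'll wait, then lift.

Emit:
send_rows --motion '[{"offset": [0,0,0],"turn": 0},{"offset": [0,0,0],"turn": 0},{"offset": [0,0,0],"turn": 0},{"offset": [0,0,0],"turn": 0}]'

```text
t: 3.25
eef_pos: [0.5736, -0.1179, 0.2259]
ee_rot: [-3.142, 0.0, -1.36]
force: [0.4, -0.1, -0.2]
width: 0.0217
```

Emit:
send_rows --motion '[{"offset": [0,0,-1],"turn": 0},{"offset": [0,0,-3],"turn": 0},{"offset": [0,0,-6],"turn": 0},{"offset": [0,0,-9],"turn": 0},{"offset": [0,0,-10],"turn": 0},{"offset": [0,0,-10],"turn": 0}]'

```text
t: 3.85
eef_pos: [0.5739, -0.1179, 0.328]
ee_rot: [-3.138, -0.0, -1.36]
force: [0.3, 0.5, -1.7]
width: 0.0219
```

```bash
python3 go.py 525 -336.5 166 -77.6;  python3 - <<'E'
from h import *
g=grab("side"); cv2.imwrite("pics/s2.png",cv2.resize(g["frame"][80:290,180:460],None,fx=2.8,fy=2.8,interpolation=2))
E
```

```text
t 3.85 pos [ 573.9 -117.9  169. ] rot [-1.7979e+02 -2.0000e-02 -7.7940e+01] off cm [20.36  9.35  0.27] turn -0.34 F [ 0.3  0.5 -1.7] w 0.0219
```

View pics/s2.png

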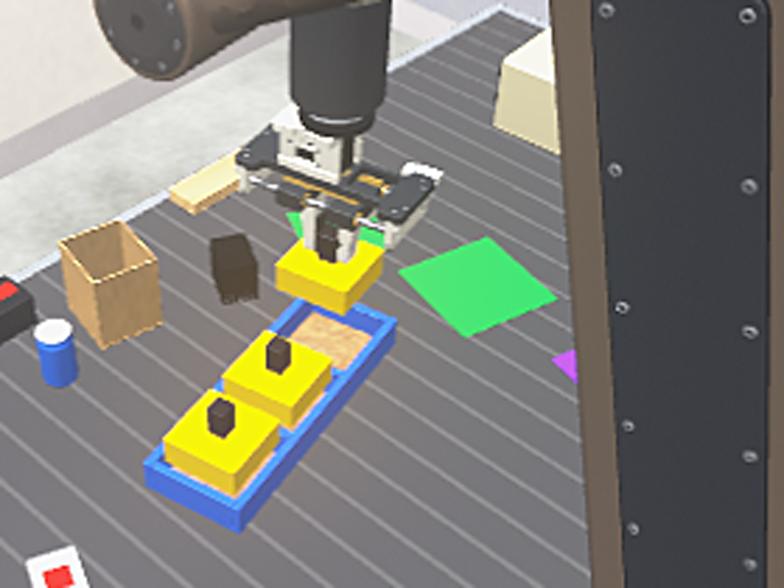

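The cover at px (330,270) is lifted level and its cell is empty. The other two covers haven't moved. Now to the pad.

Emit:
send_rows --motion '[{"offset": [4,1.8,0],"turn": 0},{"offset": [8,3.7,0],"turn": 0},{"offset": [12,5.5,0],"turn": 0},{"offset": [16,7.3,0],"turn": 0},{"offset": [19,8.7,0],"turn": 0},{"offset": [20.4,9.4,0],"turn": 0},{"offset": [20.4,9.4,0],"turn": 0},{"offset": [20.4,9.4,0],"turn": 0}]'

```text
t: 4.7
eef_pos: [0.524, -0.3367, 0.3247]
ee_rot: [3.14, 0.001, -1.361]
force: [0.1, 0.1, -1.6]
width: 0.022
```

```bash
python3 go.py 525 -336.5 61 -77.6
```

```text
t 4.7 pos [ 524.  -336.7  165.7] rot [ 1.7991e+02  8.0000e-02 -7.8000e+01] off cm [ 1.000e-02 -1.200e-01  1.046e+01] turn -0.4 F [ 0.1  0.1 -1.6] w 0.022
```

Emit:
send_rows --motion '[{"offset": [0,0,4],"turn": 0},{"offset": [0,0,7.5],"turn": 0},{"offset": [0,0,9.5],"turn": 0},{"offset": [0,0,10.2],"turn": 0},{"offset": [0,0,10.4],"turn": 0},{"offset": [0,0,10.4],"turn": 0}]'

```text
t: 5.3
eef_pos: [0.525, -0.3365, 0.2228]
ee_rot: [-3.141, -0.001, -1.359]
force: [0.7, 0.1, -1.5]
width: 0.0221
```

```bash
python3 go.py 525 -336.5 61 -77.6
```

```text
t 5.3 pos [ 525.  -336.5   63.8] rot [-1.7995e+02 -4.0000e-02 -7.7880e+01] off cm [-0.01  0.    0.28] turn -0.28 F [ 0.7  0.1 -1.5] w 0.0221
```

Emit:
send_rows --motion '[{"offset": [0,0,0.1],"turn": 0},{"offset": [0,0,0.2],"turn": 0},{"offset": [0,0,0.3],"turn": 0},{"offset": [0,0,0.3],"turn": 0}]'

```text
t: 5.7
eef_pos: [0.5245, -0.3371, 0.2199]
ee_rot: [-3.14, -0.001, -1.36]
force: [-1.5, 1.7, 5.0]
width: 0.0216
```

```bash
python3 go.py 525 -336.5 61 -77.6
```

```text
t 5.7 pos [ 524.5 -337.1   60.9] rot [-1.7993e+02 -5.0000e-02 -7.7940e+01] off cm [-0.05 -0.06 -0.01] turn -0.34 F [-1.5  1.7  5. ] w 0.0216
```

Contact on the pad (+5 N). I'll release, rise and look.

Emit:
send_rows --motion '[{"offset": [0,0,0],"turn": 0},{"offset": [0,0,0],"turn": 0},{"offset": [0,0,0],"turn": 0},{"offset": [0,0,0],"turn": 0},{"offset": [0,0,0],"turn": 0},{"offset": [0,0,0],"turn": 0},{"offset": [0,0,0],"turn": 0},{"offset": [0,0,0],"turn": 0}]' --hand 1

```text
t: 6.5
eef_pos: [0.5243, -0.337, 0.2189]
ee_rot: [3.142, 0.0, -1.36]
force: [-0.9, -0.0, -0.1]
width: 0.0803
```

Emit:
send_rows --motion '[{"offset": [0,0,-2],"turn": 0},{"offset": [0,0,-6],"turn": 0},{"offset": [0,0,-10],"turn": 0},{"offset": [0,0,-12],"turn": 0},{"offset": [0,0,-12],"turn": 0},{"offset": [0,0,-12],"turn": 0}]'

```text
t: 7.1
eef_pos: [0.5241, -0.3369, 0.3392]
ee_rot: [-3.141, -0.0, -1.361]
force: [-0.8, -0.1, -0.6]
width: 0.0879
```

```bash
python3 go.py 509.3 312 185 -23.4
python3 - <<'E'
from m import *
g=grab("side");run(g,("yellow","green"))
E
```

```text
t 7.1 pos [ 524.1 -336.9  180.2] rot [-1.7994e+02 -1.0000e-02 -7.7960e+01] off cm [-63.77 -12.09  -0.47] turn -54.56 F [-0.8 -0.1 -0.6] w 0.0879
yellow px (350, 175) 359 c [ 526.  -334.7] size [84.9 89.9] ang 12.1 z 34.7 mean [ 522.6 -329.6   35.1]
yellow px (267, 227) 1515 c [547.6  24.4] size [ 93.2 226.9] ang 12.8 z 65.8 mean [530.5  51.8  61.3]
green px (300, 162) 543 c [ 718.3 -297.6] size [110.  112.5] ang 61.8 z 2.0 mean [ 718.1 -296.7    2.1]
green px (345, 187) 411 c [ 528.8 -333.4] size [137.3 144.6] ang 74.9 z 1.7 mean [ 519.6 -300.9    1.6]
```

The cover stands centred on the pad (top z 35 mm). On to the spare.

Emit:
send_rows --motion '[{"offset": [-63.8,-12.1,-0.5],"turn": -54.6},{"offset": [-63.8,-12.1,-0.5],"turn": -54.6},{"offset": [-63.8,-12.1,-0.5],"turn": -54.6},{"offset": [-63.8,-12.1,-0.5],"turn": -54.6},{"offset": [-63.8,-12.1,-0.5],"turn": -54.6},{"offset": [-63.8,-12.1,-0.5],"turn": -54.6},{"offset": [-63.8,-12.1,-0.5],"turn": -54.6},{"offset": [-63.8,-12.1,-0.5],"turn": -54.6}]'

```text
t: 7.95
eef_pos: [0.5143, 0.0647, 0.3409]
ee_rot: [3.14, 0.001, -0.405]
force: [0.5, -0.1, -0.2]
width: 0.0876
```

```bash
python3 go.py 509.3 312 140 -23.4
```

```text
t 7.95 pos [514.3  64.7 181.9] rot [ 1.7991e+02  8.0000e-02 -2.3230e+01] off cm [-10.21 -22.53   4.17] turn 0.17 F [ 0.5 -0.1 -0.2] w 0.0876
```

Emit:
send_rows --motion '[{"offset": [-10.2,-22.5,0],"turn": 0.2},{"offset": [-10.2,-22.5,0],"turn": 0.2},{"offset": [-10.2,-22.5,4],"turn": 0.2},{"offset": [-10.2,-22.5,4],"turn": 0.2},{"offset": [-10.2,-22.5,4],"turn": 0.2},{"offset": [-10.2,-22.5,4],"turn": 0.2},{"offset": [-10.2,-22.5,4],"turn": 0.2},{"offset": [-10.2,-22.5,4],"turn": 0.2}]'

```text
t: 8.75
eef_pos: [0.5104, 0.3092, 0.3012]
ee_rot: [3.14, 0.001, -0.411]
force: [-0.7, -0.7, -0.5]
width: 0.0877
```

```bash
python3 go.py 509.3 312 52 -23.4
python3 - <<'E'
from m import *
g=grab("side");run(g,("red","white")); cv2.imwrite("pics/s3.png",cv2.resize(g["frame"][170:350,110:310],None,fx=3,fy=3,interpolation=2))
E
```

```text
t 8.75 pos [510.4 309.2 142.2] rot [ 1.7989e+02  4.0000e-02 -2.3560e+01] off cm [-0.21 -0.23  9.02] turn -0.16 F [-0.7 -0.7 -0.5] w 0.0877
red px (200, 286) 63 c [513.7 311.4] size [22.2 25.1] ang 69.6 z 56.6 mean [511.8 312.1  56.3]
white px (201, 288) 313 c [510.3 311.8] size [44.1 63.9] ang 66.7 z 55.5 mean [505.5 314.   55. ]
```

View pics/s3.png

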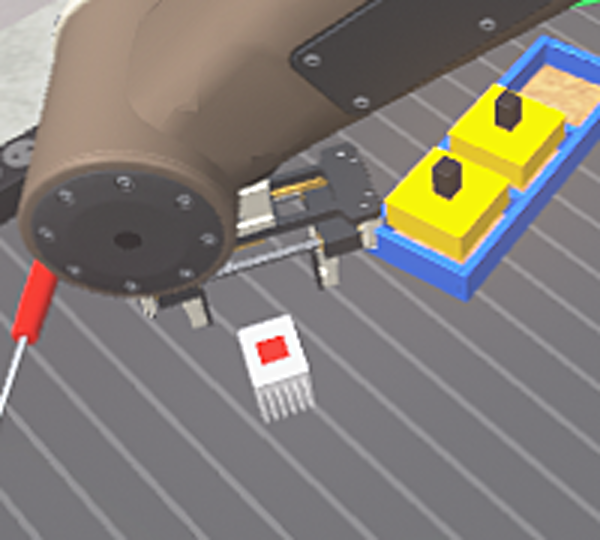

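The fingers straddle the spare, red square at crop px (272,350), along its 44 mm side. I'll descend and grip near the top.

Emit:
send_rows --motion '[{"offset": [-0.2,-0.2,3],"turn": 0},{"offset": [-0.2,-0.2,6],"turn": 0},{"offset": [-0.2,-0.2,8],"turn": 0},{"offset": [-0.2,-0.2,9],"turn": 0},{"offset": [-0.2,-0.2,9],"turn": 0}]'

```text
t: 9.3
eef_pos: [0.5096, 0.3113, 0.2113]
ee_rot: [3.14, 0.001, -0.412]
force: [-0.2, 0.1, 0.7]
width: 0.0877
```

```bash
python3 go.py 509.5 312 52 -23.4
```

```text
t 9.3 pos [509.6 311.3  52.3] rot [ 1.7989e+02  4.0000e-02 -2.3630e+01] off cm [-0.04 -0.06  0.03] turn -0.23 F [-0.2  0.1  0.7] w 0.0877
```

Emit:
send_rows --motion '[{"offset": [0,0,0],"turn": 0},{"offset": [0,0,0],"turn": 0},{"offset": [0,0,0],"turn": 0},{"offset": [0,0,0],"turn": 0},{"offset": [0,0,0],"turn": 0},{"offset": [0,0,0],"turn": 0},{"offset": [0,0,0],"turn": 0},{"offset": [0,0,0],"turn": 0}]' --hand -1 --squeeze 35

```text
t: 10.1
eef_pos: [0.5095, 0.3125, 0.2122]
ee_rot: [3.141, 0.0, -0.411]
force: [-1.5, -2.0, 3.9]
width: 0.0435
```

```bash
python3 go.py 509.5 312 52 -23.4
```

```text
t 10.1 pos [509.5 312.5  53.2] rot [179.99   0.   -23.54] off cm [0.02 0.04 0.12] turn -0.14 F [-1.5 -2.   3.9] w 0.0435
```

Emit:
send_rows --motion '[{"offset": [0,0,0],"turn": 0},{"offset": [0,0,-1],"turn": 0},{"offset": [0,0,-4],"turn": 0},{"offset": [0,0,-8],"turn": 0},{"offset": [0,0,-12],"turn": 0},{"offset": [0,0,-15],"turn": 0},{"offset": [0,0,-15],"turn": 0}]'

```text
t: 10.8
eef_pos: [0.5104, 0.3132, 0.3675]
ee_rot: [-3.134, -0.003, -0.41]
force: [0.8, 0.5, -3.6]
width: 0.0439
```

```bash
python3 go.py 574 -117.5 203 -77.6
python3 - <<'E'
from m import *
g=grab("side"); cv2.imwrite("pics/s4.png",cv2.resize(g["frame"][140:340,110:330],None,fx=2.7,fy=2.7,interpolation=2))
E
```

```text
t 10.8 pos [510.4 313.2 208.5] rot [-179.55   -0.2   -23.51] off cm [23.01 36.96  0.34] turn 54.09 F [ 0.8  0.5 -3.6] w 0.0439
```

View pics/s4.png

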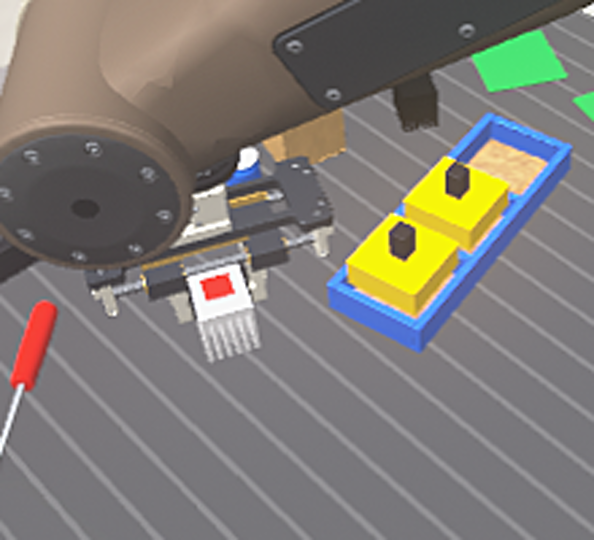

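The heatsink is held upright (crop px (218,287)). I'll carry it to the cell.

Emit:
send_rows --motion '[{"offset": [1.5,2.4,0],"turn": 5},{"offset": [3.6,5.8,0],"turn": 12},{"offset": [5.7,9.2,0],"turn": 20},{"offset": [7.8,12.6,0],"turn": 28},{"offset": [10,16,0],"turn": 36},{"offset": [12.1,19.4,0],"turn": 44},{"offset": [14.2,22.8,0],"turn": 50},{"offset": [16,25.7,0],"turn": 54}]'

```text
t: 11.65
eef_pos: [0.5529, 0.011, 0.3603]
ee_rot: [3.139, 0.0, -1.358]
force: [1.2, 0.0, -3.5]
width: 0.0439
```

```bash
python3 go.py 574 -117.5 200 -77.6
```

```text
t 11.65 pos [552.9  11.  201.3] rot [ 1.7983e+02  1.0000e-02 -7.7830e+01] off cm [13.01  0.65  0.13] turn -0.23 F [ 1.2  0.  -3.5] w 0.0439
```

Emit:
send_rows --motion '[{"offset": [4,0.2,0],"turn": 0},{"offset": [8,0.4,0],"turn": 0},{"offset": [11,0.5,0],"turn": 0},{"offset": [12.6,0.6,0],"turn": 0},{"offset": [13,0.6,0],"turn": 0},{"offset": [13,0.6,3],"turn": 0},{"offset": [13,0.6,4],"turn": 0},{"offset": [13,0.6,4],"turn": 0}]'

```text
t: 12.45
eef_pos: [0.5749, -0.1145, 0.3198]
ee_rot: [3.137, 0.001, -1.353]
force: [-0.6, -0.5, -2.2]
width: 0.0436
```

```bash
python3 go.py 574 -117.5 63 -77.6
python3 - <<'E'
from m import *
g=grab("side");run(g,("yellow","blue"))
P=cloud(g);hsv=cv2.cvtColor(g["frame"],cv2.COLOR_BGR2HSV)
m=((hsv[...,0]<8)|(hsv[...,0]>172))&(hsv[...,1]>140)&(P[...,2]>.1)&(P[...,2]<.25)&(P[...,0]>.4)
print("red",np.round(np.median(P[m],0)*1000,1),m.sum())
cv2.imwrite("pics/s5.png",cv2.resize(g["frame"][100:300,200:400],None,fx=3,fy=3,interpolation=2))
E
```

```text
t 12.45 pos [ 574.9 -114.5  160.8] rot [ 1.7972e+02  6.0000e-02 -7.7520e+01] off cm [0.28 0.1  9.78] turn 0.08 F [-0.6 -0.5 -2.2] w 0.0436
yellow px (350, 175) 359 c [ 526.  -335.9] size [84.4 89.1] ang 11.2 z 34.5 mean [ 521.8 -330.    34.9]
yellow px (267, 227) 1507 c [548.4  24.2] size [ 92.8 224.9] ang 12.5 z 65.6 mean [530.5  51.9  61.2]
blue px (282, 191) 56 c [ 627.  -108.1] size [10.4 67.4] ang 12.7 z 37.4 mean [ 626.7 -107.7   36.8]
blue px (280, 230) 550 c [548.6 -14.1] size [114.2 332.2] ang 11.0 z 37.0 mean [515.   13.4  36.7]
blue px (200, 209) 43 c [754.2 126.7] size [36.9 17.7] ang 45.7 z 35.8 mean [750.9 125.8  37.4]
red [ 574.4 -114.5  164.1] 38
```

View pics/s5.png

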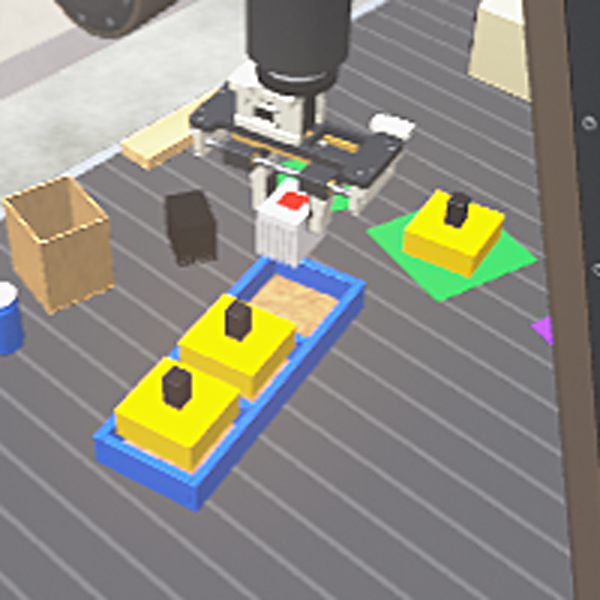

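The heatsink hangs square above the empty cell (cell at px (300,303)), and the cover stands on the pad at (455,230). I'll lower it.

Emit:
send_rows --motion '[{"offset": [0.3,0.1,1],"turn": 0},{"offset": [0.3,0.1,4],"turn": 0},{"offset": [0.3,0.1,6.5],"turn": 0},{"offset": [0.3,0.1,8],"turn": 0},{"offset": [0.3,0.1,9],"turn": 0},{"offset": [0.3,0.1,9.5],"turn": 0},{"offset": [0.3,0.1,9.7],"turn": 0},{"offset": [0.3,0.1,9.7],"turn": 0}]'

```text
t: 13.3
eef_pos: [0.5758, -0.1184, 0.2256]
ee_rot: [-3.141, -0.0, -1.353]
force: [0.4, 1.2, -3.5]
width: 0.0439
```

```bash
python3 go.py 574 -117.5 61.2 -77.6
```

```text
t 13.3 pos [ 575.8 -118.4   66.6] rot [-1.7995e+02 -1.0000e-02 -7.7530e+01] off cm [-0.12  0.15  0.54] turn 0.07 F [ 0.4  1.2 -3.5] w 0.0439
```

Emit:
send_rows --motion '[{"offset": [0,0,0.1],"turn": 0},{"offset": [0,0,0.3],"turn": 0},{"offset": [0,0,0.4],"turn": 0},{"offset": [0,0,0.5],"turn": 0},{"offset": [0,0,0.5],"turn": 0}]'

```text
t: 13.8
eef_pos: [0.5755, -0.1184, 0.2202]
ee_rot: [-3.141, -0.0, -1.353]
force: [-0.1, -0.3, -1.8]
width: 0.0441
```

```bash
python3 go.py 574 -117.5 61.2 -77.6
```

```text
t 13.8 pos [ 575.5 -118.4   61.2] rot [-179.99   -0.    -77.54] off cm [-0.12  0.13  0.  ] turn 0.06 F [-0.1 -0.3 -1.8] w 0.0441
```

Nearly in contact. I'll go 1 mm lower, then open partway to 60 mm and rise.

Emit:
send_rows --motion '[{"offset": [0,0,0.05],"turn": 0},{"offset": [0,0,0.1],"turn": 0},{"offset": [0,0,0.1],"turn": 0}]'

```text
t: 14.1
eef_pos: [0.5754, -0.1184, 0.2202]
ee_rot: [-3.141, -0.0, -1.353]
force: [-3.3, 2.5, 9.2]
width: 0.0438
```

Emit:
send_rows --motion '[{"offset": [0,0,0],"turn": 0},{"offset": [0,0,0],"turn": 0},{"offset": [0,0,0],"turn": 0},{"offset": [0,0,0],"turn": 0},{"offset": [0,0,0],"turn": 0},{"offset": [0,0,0],"turn": 0}]' --hand 0.35

```text
t: 14.7
eef_pos: [0.5755, -0.1184, 0.219]
ee_rot: [3.141, 0.0, -1.353]
force: [0.9, -0.2, -0.2]
width: 0.0595
```

```bash
python3 go.py 574 -117.5 180 -77.6
```

```text
t 14.7 pos [ 575.5 -118.4   60. ] rot [179.99   0.   -77.55] off cm [ -0.12   0.13 -12.  ] turn 0.05 F [ 0.9 -0.2 -0.2] w 0.0595
```

Emit:
send_rows --motion '[{"offset": [0,0,-2],"turn": 0},{"offset": [0,0,-5],"turn": 0},{"offset": [0,0,-9],"turn": 0},{"offset": [0,0,-13],"turn": 0},{"offset": [0,0,-16],"turn": 0},{"offset": [0,0,-16],"turn": 0},{"offset": [0,0,-16],"turn": 0}]'

```text
t: 15.4
eef_pos: [0.5753, -0.1184, 0.3797]
ee_rot: [-3.14, 0.0, -1.354]
force: [-1.0, -0.3, -0.6]
width: 0.0592
```

```bash
python3 go.py 574 -117.5 200 -77.6
python3 - <<'E'
from m import *
g=grab("side");run(g,("yellow","red","white","green"))
cv2.imwrite("pics/s6.png",cv2.resize(g["frame"][100:300,200:400],None,fx=3,fy=3,interpolation=2))
E
```

```text
t 15.4 pos [ 575.3 -118.4  220.7] rot [-1.799e+02  1.000e-02 -7.756e+01] off cm [-0.11  0.11  2.07] turn 0.04 F [-1.  -0.3 -0.6] w 0.0592
yellow px (350, 175) 353 c [ 525.5 -333. ] size [85.9 92. ] ang 15.0 z 34.5 mean [ 522.2 -329.7   35.1]
yellow px (267, 227) 1503 c [548.5  24.6] size [ 93.5 223.7] ang 12.3 z 65.8 mean [530.4  52.1  61.3]
red px (296, 190) 32 c [ 576.7 -120.6] size [20.  24.2] ang 16.3 z 64.0 mean [ 576.9 -119.5   64.2]
white px (296, 193) 221 c [ 576.5 -116.6] size [46.2 64.4] ang 12.0 z 62.3 mean [ 572.3 -111.5   60.2]
white px (198, 198) 29 c [763.7 118.3] size [25.7 31. ] ang 25.6 z 69.1 mean [762.5 119.1  68.8]
green px (299, 163) 475 c [ 721.8 -299.2] size [109.7 115.6] ang 61.9 z 2.0 mean [ 718.1 -290.1    2. ]
green px (349, 186) 485 c [ 526.1 -334.9] size [144.9 141.3] ang 73.1 z 1.4 mean [ 510.6 -313.5    1.4]
```

View pics/s6.png

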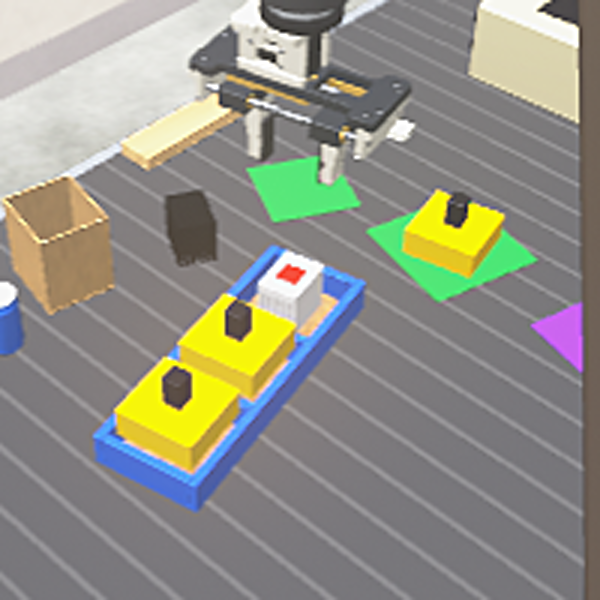

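The heatsink stands upright in the cell (red square at px (291,273), top z 64 mm). The cover is centred on the pad at (455,230), the other covers haven't moved, and the gripper is clear. I'll hand in.

```bash
python3 -c "
from station import *
job_done()"
```

```text
the job is handed in; nothing more can be done
```

The job is done and handed in at about 15.5 s of the 61 s allowed; no verdict is reported, so this rests on my own checks.

- **Cover:** I lifted the sunk cover off by its knob and set it knob up on the larger green pad. Its measured centre is about 2 mm from the pad's, and its top is level at 35 mm.
- **Heatsink:** I stood the silver heatsink with the red square in the emptied cell and let go. The last look showed its top at 64 mm, as expected on the cell floor, about 3 mm from the cell's centre.
- **Other covers:** these two showed no movement between looks, within about 1 mm.
- **Gripper:** it is clear above everything, and the force reading is about zero.

None of the checks failed or disagreed. The final positions come from the side camera alone, whose calibration is good to about 2 mm.

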